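# Isolate the shaker and take its end stop off the T-slot

## Robot

A 6-joint arm with a two-finger parallel gripper is mounted at the origin on a cart in front of the work surface, level with it; the furniture and walls round the work are solid. World frame = base frame: x ahead of the robot, y to its left, z up, the work surface at z = 0. Lengths are in m, angles in rad, forces in N, time in s.
With the tool pointing down it reaches from about 0.325 to 0.9 m from the base axis. Payload 3.5 kg.
Tool frame: the origin (TCP) lies midway between the tips of the shut fingers; the grasp point (between the pads) lies 19 mm behind it (hold_point_z is the distance from the TCP to the grasp point, in m); z points along the fingers, y is the line along which they close (so a half turn about z gives the same grasp; the last joint's range is limited). The gripper opens to 85 mm and grips with 20 to 120 N. Pads are 22 mm wide; open, the fingers measure 114 mm over their backs; the gripper's body (76 mm by 85 mm) begins 54 mm behind the grasp point. The pads swing forward as they close: fully open they stand 13 mm farther back than shut.
Start: joints at [1.176, 0.276, -0.026, 1.268, 0, 1.467], TCP at [0.18, 0.599, 0.231] pointing down, gripper open.
Joint ranges: [-3.12, 3.12], [-0.85, 1.88], [-1.08, 1.24], [-1.95, 2.15], [-1.57, 1.53], [-3.14, 3.14]. Speed limits (rad/s): [2.57, 2.57, 3.14, 3.14, 3.14, 3.14].

## Interface

Orientations are given as a unit quaternion [w, x, y, z].
In Python, from station import read_state, camera, close_job, hold_point_z gives the robot as it stands.
- The arm moves only by the tool servo_tool, never from a script. Its arguments are lists of equal length, an entry for each row: "fingers": the opening, from -1 (shut) to 1 (fully open); "xyz": the shift along the tool's x, y, z in mm, a list of three; "twist": the turn, a rotation vector about the tool's x, y, z in degrees, a list of three. A call has exactly 8 rows; each row shifts and turns the commanded pose from where the row before left it, along the tool's axes as they then stand; what a row does not reach is not made up. A row lasts 1/10 s, in which the tool goes at most 50 mm and 8.59 degrees, less where a joint would pass 70% of its speed; a pose out of reach is approached as far as the arm can. A call is refused whole if a number of a shift passes 50 or a number of a turn 8.59, either way. A call with a gripper value outside its range is refused whole. The fingers move at their own pace and stop on an object; "squeeze" is the grip in N (left out, the last holds). Time passes only in rows, so rows that do not move let the fingers close, or fill a call up. It gives the time, the measured TCP pose, the force, the opening and the grip force at its end, in the units of the state.
- read_state(): the state, without advancing time (a new reading comes with each control period).
- camera(name): name is "scene" or "side" or "wrist"; returns a dict with "image" (420x560x3 uint8, blue, green, red), "vfov" (degrees; the focal length in pixels is half the picture's height over the tangent of half this angle, whatever the lens; pixels are square), "cx", "cy" (the principal point, pixels), "distortion" ([k1, k2, p1, p2, k3] as OpenCV has them; the pictures are not rectified), "origin" and "rotation" of the camera in the world; the wrist camera has in their place "hand_eye" (4x4, takes a point from camera to tool coordinates, whose origin is the TCP and whose axes are the flange's). Camera axes: x right, y down, z forward; pixel columns grow to the right and rows downward; lengths in m; the calibration is good to about 2 mm. A picture is of the moment at which its call begins: read the wrist's pose just before it. There is no depth.
- close_job(): hands the job in; it is judged then, once.
The state is a dict: "time": time; "q": joint angles; "qd": joint speeds; "effort": joint torques, N m; "position": TCP position; "ee_rot": TCP orientation; "force": force on the tool from outside, world axes, zero at the start; "torque": the same for the moment, N m; "width": finger opening in m; "finger_force": force on a finger pad.
Only numpy, scipy, OpenCV 4.12 (cv2) and the standard library are available. Lean on these libraries where they do the work, as an engineer would, in place of code of your own. Each camera call takes 0.05 s, during which the arm holds its last target. There are 200 camera calls.

## Task

The long tube rack goes on the shaker next, so the blue end stop has to come off. First swing the shaker's red isolator handle from on round to off, right to its stop, so that the padlock hole in the handle lies over the hole in the steel hasp; then slide the end stop along the T-slot to the open end of the platform, lift it out there and stand it on its foot in the steel tray without dropping it. Leave the handle at off and do not shift the vial rack or the things round about.

Things in the scene. Friction and masses are not known exactly. Their poses are not given: they have to be found in the camera images.
- shaker: White shaker, 240 x 340 x 90 mm, fixed, turned up to 0.25 rad. Origin under it at bench height; +y (robot's left) runs along the T-slot to its open end, -x faces the robot. Front strip, x -128 to -20 mm: panel at z 65 mm, black knob (to z 79 mm) at its left, red isolator handle on a grey box (to z 90 mm) at its right. Behind: aluminium platform, x -20 to 110, y -170 to 170 mm, top z 90 mm
- slot_end (a point): Middle of the T-slot at its open end, level with the platform top (z 90 mm); axes as the shaker's. The slot runs along the shaker's y at its x = 45 mm, open at y = 170 mm, closed at -170 mm. 16 mm wide between 5 mm thick lips, below them 30 mm wide and 10 mm high
- isolator (a joint): Angle of the red isolator handle, rad: 0 = on (points to the shaker's -x, at the robot), 1.571 = off (points along the shaker's +y; turned clockwise seen from above), with a stop at each. Starts within 0.3 of on. It stays where it is left and takes about 3 N at the grip
- isolator_hinge (a point): Point on the handle's upright hinge axis, z 123 mm
- isolator_grip (a point): On the red handle bar, 36 mm from the hinge axis, z 123 mm; moves with the handle. The bar is 18 mm wide, z 109 to 129 mm, reaches 54 mm from the axis, then comes a flat ear with the padlock hole. At least 30 mm of room on both sides of the bar all the way round, down to its yellow plate at z 90 mm
- isolator_hole (a point): Centre of the 9 mm padlock hole in the handle's ear, 66 mm from the hinge axis, z 111 mm; moves with the handle
- hasp_hole (a point): Centre of the 9 mm hole in the fixed steel hasp, z 103 mm, 66 mm to the shaker's +y of the hinge axis: straight below the handle's hole at off
- end_stop: Blue end stop, loose, about 0.25 kg, 92 x 72 x 58 mm, screw already slackened: slides freely, but the slot's lips keep it from being lifted until it is past the open end. Origin under the middle of its steel T-foot (26 mm wide, 50 mm long, 6 mm thick), at z 77 mm in the slot; own y along the slot as the shaker's. The foot is clear when the origin is 25 mm past slot_end
- stop_grip (a point): In the stop's upright black grip block, 44 mm above and 2 mm along +y of the stop's origin. Block 16 mm wide across the slot, 32 mm long along it, 21 to 55 mm above the origin; below it a 44 mm wide base plate 13 to 21 mm above the origin. Grasp from above across the slot. A 92 mm wide fence plate, to 58 mm height, stands 27 to 38 mm to its -y side
- rack: Vial rack with a few vials, 117 x 131 x 44 mm (vials to 54 mm), loose on the closed half of the platform. Origin under its middle
- tray: Loose shallow steel tray, 170 (own x) x 140 (own y) mm, 18 mm high, walls and floor 3 mm, 0.6 kg. Origin under its middle
- tray_floor (a point): Middle of the tray's inner floor, z 3 mm
- clock: Bench timer, 35 x 62 x 62 mm, standing loose behind the tray
- red_jar: Sample jar with red lid, 68 mm across, 94 mm high, loose, behind the tray
- glass: Empty glass beaker, 63 mm across, 70 mm high, loose, right of the shaker

How it is judged:
By the outcome, as a careful person would: the job done as asked, in the order asked, and still so for the second after the job is handed in, with the robot touching nothing.
It also fails if it takes over 54 s, if anything falls off the work surface, if the arm or the gripper's body presses on something with over 40 N, if the wrist force passes 120 N, or if a joint passes its speed limit or range.

## Working session

There is one attempt and no reset: what is moved stays moved. The work goes in short steps, Python scripts to look and compute and a tool call to move; the robot and the scene stay as the last step left them, time stands still between calls to the robot, and variables do not carry over. Pictures are saved under pics/ and viewed, at most 10 in all, crops included, and the job is handed in when it is done.

Besides the shell and the picture viewer there is one more tool, called after "Emit:" as name(argument=value, ...) on one line, values as JSON. servo_tool: Moves the arm, as the interface text tells. Its arguments: {"type":"object","properties":{"fingers":{"type":"array"},"xyz":{"type":"array"},"twist":{"type":"array"},"squeeze":{"type":"number"}},"required":["fingers","xyz","twist"]}

```bash
mkdir -p pics; ls
python3 - <<'E'
from station import *
import cv2,json
s=read_state();print({k:s[k] for k in s if k in('time','position','ee_rot','force','width')},hold_point_z)
for n in("scene","side","wrist"):
    c=camera(n);cv2.imwrite(f"pics/{n}0.png",c.pop("image"));print(n,{k:(v.tolist() if hasattr(v,'tolist') else v) for k,v in c.items()})
E
```

```text
pics
{'time': 0.0, 'position': array([0.17950771, 0.59784877, 0.23012721]), 'ee_rot': array([-2.91390966e-04,  1.45399653e-01,  9.89372358e-01, -1.09271897e-03]), 'force': array([ 0.54299217, -0.2026459 ,  1.08961101]), 'width': 0.0854100846951456} 0.0187
scene {'vfov': 53.6818175409126, 'cx': 278.9637124173703, 'cy': 207.7990939599701, 'distortion': [-0.09781318070487088, 0.0, 0.0, 0.0, 0.0], 'origin': [-0.041792751191342625, -0.7704014887008144, 0.6149178094289656], 'rotation': [-0.48839996395961216, 0.8142320969594796, -0.27323895162030215, 0.1543763025942002]}
side {'vfov': 54.272947586356985, 'cx': 281.0553269613157, 'cy': 203.26397070273362, 'distortion': [-0.04472926645381562, 0.0, 0.0, 0.0, 0.0], 'origin': [0.4215987160890034, 0.8759483112132938, 0.7894305120707483], 'rotation': [0.025658061224971038, -0.06597310558235278, 0.8966693827990073, -0.4370048411457733]}
wrist {'vfov': 69.81337937430712, 'cx': 278.2591353006605, 'cy': 205.5144904977493, 'distortion': [-0.055852848724467066, 0.0, 0.0, 0.0, 0.0], 'hand_eye': [[-0.0005134757857340172, -0.9561728913326557, -0.29280221690275193, 0.07470337209315762], [0.9999998216149052, -0.0004016248465625983, -0.00044211722417368743, -0.001052358596069336], [0.00030514385910934987, -0.29280239168768984, 0.9561729269902977, -0.14228729856767627], [0.0, 0.0, 0.0, 1.0]]}
```

View pics/scene0.png

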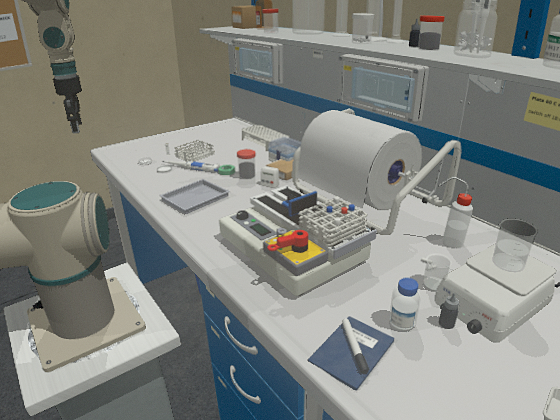

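View pics/side0.png

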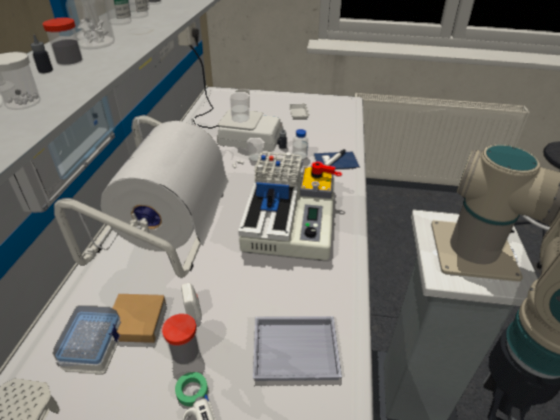

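The scene view shows the shaker around (300,235) with the red handle at (290,240) and the tray at (195,195). The side view shows the shaker around (290,205) and the tray at (297,348). Next I'll enlarge both.

Run:
```python
import cv2
a=cv2.imread("pics/scene0.png")[170:295,210:385];cv2.imwrite("pics/sc.png",cv2.resize(a,None,fx=4.5,fy=4.5,interpolation=cv2.INTER_CUBIC))
a=cv2.imread("pics/side0.png")[145:265,230:360];cv2.imwrite("pics/si.png",cv2.resize(a,None,fx=5,fy=5,interpolation=cv2.INTER_CUBIC))
```

```text
(no output)
```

View pics/sc.png

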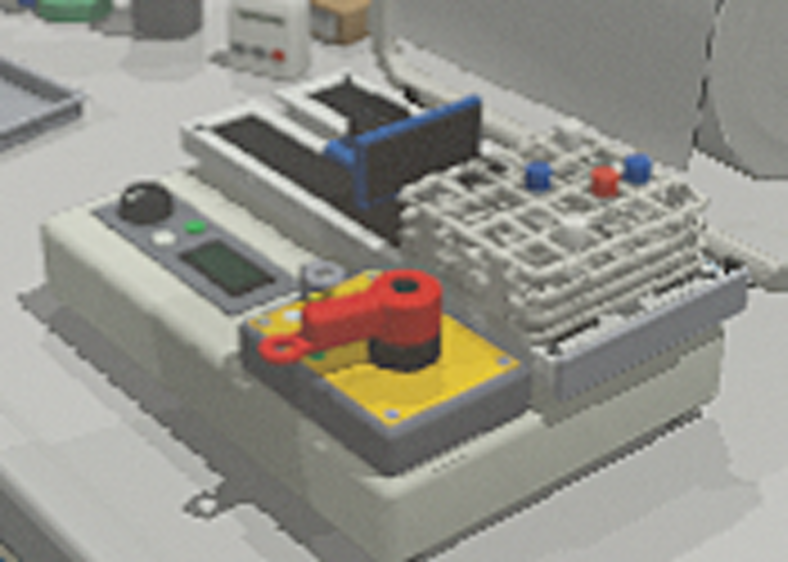

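View pics/si.png

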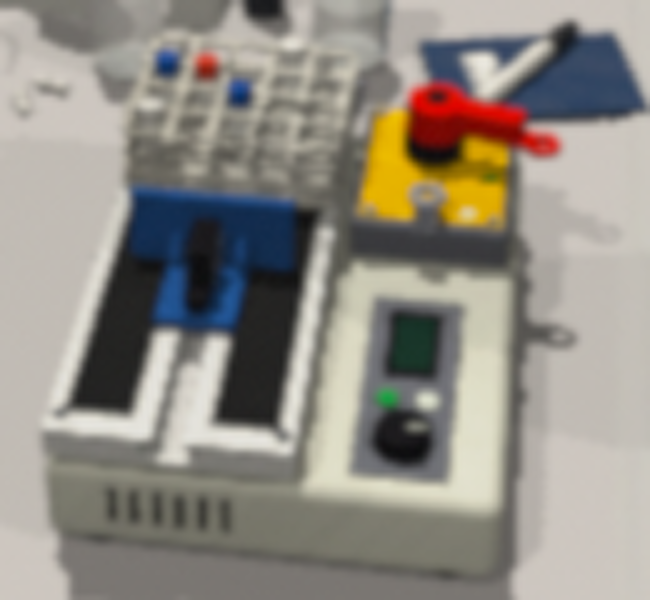

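Scene crop: ear hole at (283,347), hasp ring at (322,273), hub top at (405,287), fence top corners at (355,150) and (480,98). Side crop: ear hole at (543,146), hasp ring at (428,197), fence top corners at (130,190) and (297,200), platform end corners at (45,432) and (298,445). I'll fit the poses from these.

```bash
cat > h.py <<'E'
import numpy as np, cv2, json
from scipy.spatial.transform import Rotation as R
C=dict(scene=(53.6818175409126,278.9637,207.7991,-0.097813,[-0.0417928,-0.7704015,0.6149178],[-0.4884,0.814232,-0.273239,0.154376]),
side=(54.272947586356985,281.05533,203.26397,-0.0447293,[0.4215987,0.8759483,0.7894305],[0.025658,-0.065973,0.896669,-0.437005]))
def q2R(q): return R.from_quat([q[1],q[2],q[3],q[0]])
def K(v,cx,cy): f=210/np.tan(np.radians(v/2)); return np.array([[f,0,cx],[0,f,cy],[0,0,1.]])
def projc(P,Rw,o,v,cx,cy,k):
    p=(np.atleast_2d(P)-o)@Rw
    return cv2.projectPoints(p,np.zeros(3),np.zeros(3),K(v,cx,cy),np.array([k,0,0,0,0.]))[0][:,0]
def proj(n,P):
    v,cx,cy,k,o,q=C[n]; return projc(P,q2R(q).as_matrix(),np.array(o),v,cx,cy,k)
def sh(p,P):  # shaker->world ; p=x,y,yaw
    P=np.atleast_2d(P);c,s=np.cos(p[2]),np.sin(p[2])
    return np.c_[p[0]+c*P[:,0]-s*P[:,1],p[1]+s*P[:,0]+c*P[:,1],P[:,2]]
E
cat > fit.py <<'E'
from h import *
from scipy.optimize import least_squares
S=lambda x,y:(210+x/4.5,170+y/4.5); D=lambda x,y:(230+x/5,145+y/5)
def pts(p):
    hx,hy,a,sy=p[3:7]
    ear=[hx-.066*np.cos(a),hy+.066*np.sin(a),.111]; hasp=[hx,hy+.066,.103]; hub=[hx,hy,p[7]]
    c1=[-.02,.17,.09];c2=[.11,.17,.09];c3=[-.02,-.17,.09];c4=[.11,-.17,.09]
    f1=[-.001,sy-.0325,.135];f2=[.091,sy-.0325,.135]
    return [('scene',ear,S(283,347)),('scene',hasp,S(322,273)),('scene',hub,S(405,287)),('scene',c1,S(185,128)),('scene',c2,S(350,78)),('scene',c3,S(555,355)),('scene',c4,S(748,268)),('scene',f1,S(358,150)),('scene',f2,S(478,98)),
    ('side',ear,D(543,146)),('side',hasp,D(428,197)),('side',hub,D(438,97)),('side',c1,D(298,445)),('side',c2,D(45,432)),('side',f1,D(297,203)),('side',f2,D(132,191))]
def res(p):
    q=pts(p); return np.concatenate([proj(n,sh(p,[P]))[0]-u for n,P,u in q])
r=least_squares(res,[.55,.0,0,-.07,-.08,.2,0,.14],loss='soft_l1')
print(r.x.round(4));print([(q[0],e) for q,e in zip(pts(r.x),r.fun.reshape(-1,2).round(1).tolist())])
p=r.x
T=[(254,318),(337,318),(341,381),(251,381)]
tl=lambda t:sh(t,[[.085,-.07,.018],[-.085,-.07,.018],[-.085,.07,.018],[.085,.07,.018]])
rt=least_squares(lambda t:(proj('side',tl(t))-T).ravel(),[.4,.4,0]);print('tray',rt.x,rt.fun.round(1))
hw=sh(p,[[p[3],p[4],.123]])[0];print('hinge',hw,'stop',sh(p,[[.045,p[6],.077]]),'slotend',sh(p,[[.045,.17,.09]]))
E
python3 fit.py
```

```text
[ 0.5237 -0.0569  0.0183 -0.0722 -0.108   0.2297  0.0495  0.1271]
[('scene', [-0.6, 0.1]), ('scene', [-0.3, 0.4]), ('scene', [-0.6, 0.1]), ('scene', [-1.7, -0.6]), ('scene', [-1.9, -2.1]), ('scene', [1.9, 2.7]), ('scene', [-2.1, 2.6]), ('scene', [-0.5, -2.2]), ('scene', [0.1, -0.9]), ('side', [-0.7, -1.0]), ('side', [-0.4, -0.9]), ('side', [-0.6, -0.2]), ('side', [-0.2, 0.1]), ('side', [-0.2, -2.0]), ('side', [-0.5, -1.4]), ('side', [-0.5, -1.7])]
tray [0.45080698 0.38675299 0.13479857] [ 3.2  2.1 -4.1  3.  -1.8 -1.1  2.6 -2. ]
hinge [ 0.45343175 -0.16619459  0.123     ] stop [[ 0.56775167 -0.00655157  0.077     ]] slotend [[0.56554977 0.11393738 0.09      ]]
```

Run:
```python
import cv2
a=cv2.imread("pics/scene0.png")[120:220,120:300];cv2.imwrite("pics/sc2.png",cv2.resize(a,None,fx=4,fy=4))
```

Emit:
servo_tool(fingers=[1, 1, 1, 1, 1, 1, 1, 1], xyz=[[-37, -28, -12], [-37, -28, -12], [-37, -28, -12], [-37, -28, -12], [-37, -28, -12], [-37, -28, -12], [-37, -28, -12], [-37, -28, -12]], twist=[[0, 0, 0], [0, 0, 0], [0, 0, 0], [0, 0, 0], [0, 0, 0], [0, 0, 0], [0, 0, 0], [0, 0, 0]])

```text
time: 0.95
position: [0.3994, 0.2972, 0.3276]
ee_rot: [-0.0, 0.145, 0.989, -0.0]
force: [0.4, -0.6, -0.4]
width: 0.0853
finger_force: 0.0
```

```bash
cat > snap.py <<'E'
import sys,cv2,pickle
from station import *
s=read_state();c=camera("wrist");n=sys.argv[1]
cv2.imwrite(f"pics/{n}.png",c["image"]);c["pos"]=s["position"];c["rot"]=s["ee_rot"];pickle.dump(c,open(n+".pkl","wb"))
print(s["time"],s["position"].round(4),s["ee_rot"].round(4),s["q"].round(3),s["width"],s["force"].round(1))
E
python3 snap.py w1
```

```text
0.95 [0.3994 0.2972 0.3276] [-0.      0.1453  0.9894 -0.    ] [ 0.51   0.012 -0.133  1.425  0.     0.801] 0.08531448828044247 [ 0.4 -0.6 -0.4]
```

Emit:
servo_tool(fingers=[1, 1, 1, 1, 1, 1, 0, 0], xyz=[[-15, -41, 0], [-15, -41, 0], [-15, -41, 0], [-15, -41, 0], [-15, -41, 0], [-15, -41, 0], [-15, -41, 0], [-15, -41, 0]], twist=[[0, 0, 0], [0, 0, 0], [0, 0, 0], [0, 0, 0], [0, 0, 0], [0, 0, 0], [0, 0, 0], [0, 0, 0]])

```text
time: 1.8
position: [0.419, -0.0512, 0.3272]
ee_rot: [0.0, 0.145, 0.989, 0.0]
force: [0.2, 0.6, -0.6]
width: 0.0587
finger_force: 0.0
```

```bash
python3 snap.py w2
python3 - <<'E'
import cv2
for n in("w1","w2"):cv2.imwrite(f"pics/{n}b.png",cv2.resize(cv2.imread(f"pics/{n}.png"),(800,600),interpolation=cv2.INTER_CUBIC))
E
```

```text
1.8 [ 0.419  -0.0512  0.3272] [1.000e-04 1.454e-01 9.894e-01 1.000e-04] [-0.275 -0.129 -0.266  1.433  0.     0.017] 0.05866666945682205 [ 0.2  0.6 -0.6]
```

View pics/w1b.png

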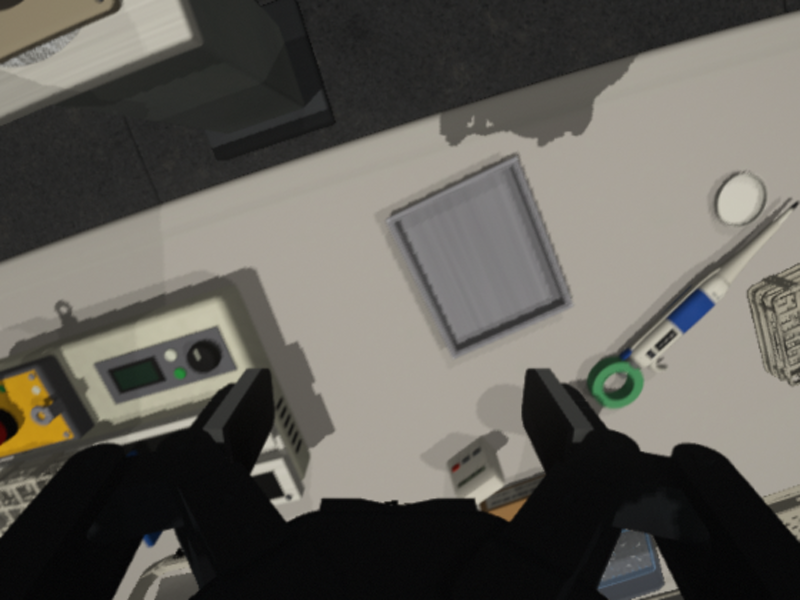

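View pics/w2b.png

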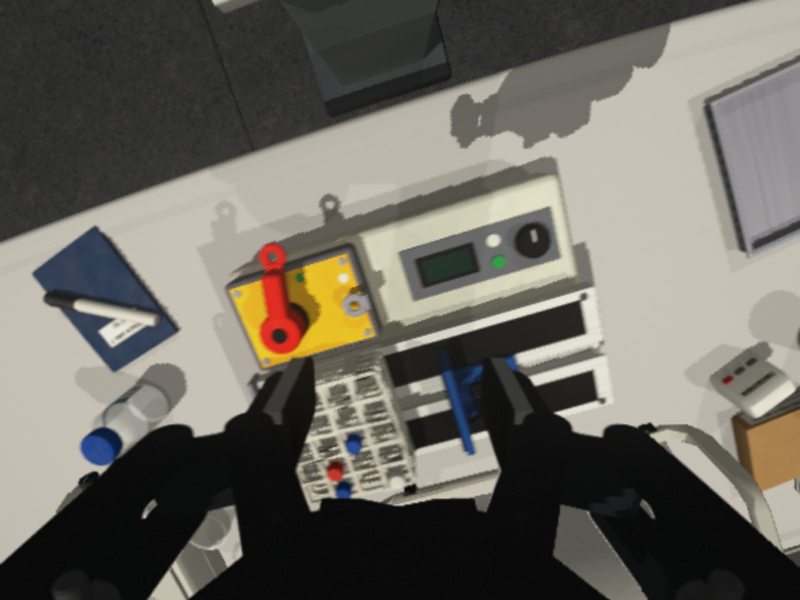

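w1 shows the tray rim corners at (390,215), (518,155), (570,302) and (455,356). w2 shows the ear hole at (272,258), hasp hole (356,304), hub (280,336), fence top (446,352)–(472,452) and platform end corner (597,290). I'll refit with these.

```bash
cat > fit2.py <<'E'
from h import *
import pickle
from scipy.optimize import least_squares
import h
def wproj(n,P):
    c=pickle.load(open(n+".pkl","rb"));H=np.array(c["hand_eye"]);Rt=q2R(c["rot"]).as_matrix()
    return projc(P,Rt@H[:3,:3],Rt@H[:3,3]+c["pos"],c["vfov"],c["cx"],c["cy"],c["distortion"][0])
P_=lambda n,P:proj(n,P) if n in C else wproj(n,P)
W=lambda x,y:(x*.7-.15,y*.7-.15)
S=lambda x,y:(210+x/4.5-.4,170+y/4.5-.4); D=lambda x,y:(230+x/5-.4,145+y/5-.4)
def pts(p):
    hx,hy,a,sy=p[3:7]
    ear=[hx-.066*np.cos(a),hy+.066*np.sin(a),.113]; hasp=[hx,hy+.066,.104]; hub=[hx,hy,p[7]]
    c1=[-.02,.17,.09];c2=[.11,.17,.09]; se=[.045,.17,.088]
    f1=[-.001,sy-.0325,.135];f2=[.091,sy-.0325,.135]
    return [('scene',ear,S(283,347)),('scene',hasp,S(322,273)),('scene',hub,S(405,287)),('scene',c1,S(185,128)),('scene',f1,S(358,150)),('scene',f2,S(478,98)),
    ('side',ear,D(543,146)),('side',hasp,D(428,197)),('side',hub,D(438,97)),('side',c1,D(298,445)),('side',c2,D(45,432)),('side',f1,D(297,203)),('side',f2,D(132,191)),
    ('w2',ear,W(272,258)),('w2',hasp,W(356,304)),('w2',hub,W(280,336)),('w2',c1,W(597,290)),('w2',se,W(604,352)),('w2',f1,W(446,352)),('w2',f2,W(472,452))]
def res(p): return np.concatenate([(P_(n,sh(p,[P]))[0]-u)*(2 if n=='w2' else 1) for n,P,u in pts(p)])
if __name__=="__main__":
    r=least_squares(res,[.524,-.057,0.018,-.072,-.108,.23,0.05,.13],loss='soft_l1');p=r.x
    print(p.round(4));print([(q[0],e) for q,e in zip(pts(p),r.fun.reshape(-1,2).round(1).tolist())])
    tl=lambda t:sh(t,[[-.085,-.07,.018],[-.085,.07,.018],[.085,.07,.018],[.085,-.07,.018]])
    T=[W(390,215),W(518,155),W(570,302),W(455,356)]
    rt=least_squares(lambda t:(P_('w1',tl(t))-T).ravel(),[.45,.387,0]);print('tray',rt.x.round(4),rt.fun.round(1))
    print('hinge',sh(p,[[p[3],p[4],.123]]).round(4),'stopgrip',sh(p,[[.045,p[6]+.002,.121]]).round(4),'slotend',sh(p,[[.045,.17,.09]]).round(4))
    g=sh(p,[[p[3]-.036*np.cos(p[5]),p[4]+.036*np.sin(p[5]),.123]])[0];print('grip',g.round(4),'bar heading deg',180-np.degrees(p[5]-p[2]))
E
python3 fit2.py
```

```text
[ 0.5208 -0.0558 -0.0304 -0.0641 -0.1142  0.1733  0.0518  0.1301]
[('scene', [0.3, 0.2]), ('scene', [1.6, 0.3]), ('scene', [0.3, -0.3]), ('scene', [-0.0, -1.0]), ('scene', [-1.5, -2.1]), ('scene', [0.2, -0.1]), ('side', [-0.1, -1.6]), ('side', [-1.0, -1.3]), ('side', [-0.1, -0.9]), ('side', [-2.0, 0.8]), ('side', [-1.5, -2.9]), ('side', [0.4, -0.3]), ('side', [0.7, -1.5]), ('w2', [0.1, -3.1]), ('w2', [0.6, 3.9]), ('w2', [-0.2, -0.8]), ('w2', [-0.4, -3.4]), ('w2', [-0.3, -4.8]), ('w2', [4.8, 19.9]), ('w2', [-0.9, 0.8])]
tray [0.4508 0.3774 0.1465] [ 1.   0.8 -1.   1.7  0.1  0.1 -0.1 -3.3]
hinge [[ 0.4533 -0.168   0.123 ]] stopgrip [[ 0.5675 -0.0034  0.121 ]] slotend [[0.571  0.1127 0.09  ]]
grip [ 0.4181 -0.1608  0.123 ] bar heading deg 168.33179850515324
```

```bash
cat > ray.py <<'E'
from h import *
import pickle
def ray(n,u,z):
    u=np.array(u,float)
    if n in C: v,cx,cy,k,o,q=C[n];Rw=q2R(q).as_matrix();o=np.array(o)
    else:
        c=pickle.load(open(n+".pkl","rb"));H=np.array(c["hand_eye"]);Rt=q2R(c["rot"]).as_matrix();Rw=Rt@H[:3,:3];o=Rt@H[:3,3]+c["pos"];v,cx,cy,k=c["vfov"],c["cx"],c["cy"],c["distortion"][0]
    d=Rw@np.append(cv2.undistortPoints(u.reshape(1,1,2),K(v,cx,cy),np.array([k,0,0,0,0.]))[0,0],1)
    return o+d*(z-o[2])/d[2]
E
python3 - <<'E'
from ray import *
W=lambda x,y:(x*.7-.15,y*.7-.15); D=lambda x,y:(230+x/5-.4,145+y/5-.4);S=lambda x,y:(210+x/4.5-.4,170+y/4.5-.4)
img=cv2.cvtColor(cv2.imread("pics/w2.png"),cv2.COLOR_BGR2GRAY)
L=cv2.createLineSegmentDetector().detect(img)[0][:,0]
for l in L:
    a,b=ray('w2',l[:2],.09),ray('w2',l[2:],.09)
    h=np.degrees(np.arctan2(*(b-a)[1::-1]))%180;n=np.linalg.norm(b-a)
    if n>.04 and l[:2].min()>0 and 150<l[0]<440 and 100<l[1]<340 : print(((l+.15)/.7).round().astype(int),round(n,3),round(h,1))
for n,z,F in (('w2',W,[('ear',.113,272,258),('hasp',.104,356,304),('hub',.13,280,336),('c1',.09,597,290),('se',.088,604,352),('f1',.135,446,352),('f2',.135,472,452)]),('side',D,[('ear',.113,543,146),('hasp',.104,428,197),('hub',.13,438,97),('c1',.09,298,445),('f1',.135,297,203),('f2',.135,132,191)]),('scene',S,[('ear',.113,283,347),('hasp',.104,322,273),('hub',.13,405,287),('f1',.135,358,150),('f2',.135,478,98)])):
    for f in F: print(n,f[0],ray(n,z(f[2],f[3]),f[1]).round(4)[:2])
E
```

```text
[383 356 580 299] 0.193 90.4
[598 400 554 411] 0.046 90.0
[535 386 593 369] 0.06 90.8
[460 436 414 449] 0.051 91.0
[586 333 514 353] 0.071 90.2
[223 422 254 406] 0.04 103.5
[315 410 304 441] 0.04 143.9
[500 470 487 431] 0.052 2.6
[403 421 453 408] 0.052 90.1
[448 371 394 387] 0.056 91.4
[295 470 309 511] 0.058 174.9
[595 285 358 354] 0.233 90.4
[606 354 530 375] 0.077 90.2
[319 314 292 353] 0.049 127.7
[292 358 344 344] 0.053 89.8
[223 283 262 268] 0.041 94.3
[389 419 340 429] 0.051 87.0
[396 251 550 205] 0.141 90.3
[497 476 393 501] 0.117 89.8
[385 327 574 275] 0.181 89.7
[527 268 413 301] 0.109 90.4
[525 366 595 345] 0.07 91.5
[276 273 228 288] 0.048 90.0
[343 219 550 155] 0.185 90.5
[347 250 304 265] 0.042 91.6
[274 241 322 226] 0.046 90.9
[555 174 327 244] 0.208 90.3
[412 299 398 253] 0.045 0.4
[414 259 471 241] 0.053 90.4
[478 272 424 287] 0.051 90.5
[586 242 594 284] 0.041 1.1
[398 424 388 389] 0.041 177.9
[230 291 262 365] 0.079 0.6
[259 371 223 288] 0.089 0.2
[283 262 344 243] 0.059 90.8
[567 239 556 184] 0.05 0.3
[490 358 513 408] 0.062 9.6
[534 411 512 372] 0.052 13.6
[282 408 304 361] 0.059 137.1
[601 335 594 290] 0.047 179.5
[282 374 263 409] 0.046 132.8
[564 196 573 241] 0.041 0.3
[469 431 451 373] 0.07 0.7
[613 399 606 358] 0.048 180.0
[238 232 299 212] 0.059 90.4
[247 403 213 327] 0.085 179.6
[344 205 487 160] 0.129 90.4
[223 310 197 249] 0.062 0.1
w2 ear [ 0.3905 -0.1554]
w2 hasp [ 0.4527 -0.1016]
w2 hub [ 0.4539 -0.1681]
w2 c1 [0.5084 0.1146]
w2 se [0.5747 0.1124]
w2 f1 [ 0.5066 -0.0359]
w2 f2 [ 0.6119 -0.0386]
side ear [ 0.3881 -0.1462]
side hasp [ 0.452 -0.096]
side hub [ 0.4527 -0.163 ]
side c1 [0.5013 0.111 ]
side f1 [ 0.5214 -0.0351]
side f2 [ 0.6129 -0.0321]
scene ear [ 0.3886 -0.1536]
scene hasp [ 0.4531 -0.0987]
scene hub [ 0.4521 -0.1684]
scene f1 [ 0.5166 -0.0477]
scene f2 [ 0.6114 -0.0395]
```

Emit:
servo_tool(fingers=[0, 0, 0, 0, 0, 0, 0, 0], xyz=[[-7.5, -26, 30], [-7.5, -26, 30], [-7.5, -26, 30], [-7.5, -26, 30], [0, 0, 10], [0, 0, 33], [0, 0, 33], [0, 0, 27]], twist=[[0, 0, 0], [0, 0, 0], [0, 0, 0], [0, 0, 0], [0, 0, -5.2], [0, 0, 0], [0, 0, 0], [0, 0, 0]])

```text
time: 2.65
position: [0.4175, -0.1573, 0.1025]
ee_rot: [-0.001, 0.1, 0.995, 0.0]
force: [0.0, 0.2, -0.2]
width: 0.0426
finger_force: 0.0
```

Emit:
servo_tool(fingers=[-0.2, -0.4, -0.6, -0.8, -1, -1, -1, -1], xyz=[[0, 0, 0], [0, 0, 0], [0, 0, 0], [0, 0, 0], [0, 0, 0], [0, 0, 0], [0, 0, 0], [0, 0, 0]], twist=[[0, 0, 0], [0, 0, 0], [0, 0, 0], [0, 0, 0], [0, 0, 0], [0, 0, 0], [0, 0, 0], [0, 0, 0]], squeeze=25)

```text
time: 3.45
position: [0.4189, -0.1588, 0.1054]
ee_rot: [0.001, 0.101, 0.995, -0.001]
force: [-1.9, -3.4, 6.6]
width: 0.0177
finger_force: 26.0
```

Emit:
servo_tool(fingers=[-1, -1, -1, -1, -1, -1, -1, -1], xyz=[[-0.3, 4.4, 0], [-0.3, 4.4, 0], [-0.3, 4.4, 0], [-0.3, 4.4, 0], [-0.3, 4.4, 0], [-0.3, 4.4, 0], [-0.3, 4.4, 0], [-0.3, 4.4, 0]], twist=[[0, 0, 7], [0, 0, 7], [0, 0, 7], [0, 0, 7], [0, 0, 7], [0, 0, 7], [0, 0, 7], [0, 0, 7]])

```text
time: 4.25
position: [0.4407, -0.1332, 0.1054]
ee_rot: [0.001, 0.558, 0.83, -0.001]
force: [-3.7, -5.7, 4.6]
width: 0.0177
finger_force: 24.3
```

Emit:
servo_tool(fingers=[-1, -1, -1, -1, -1, -1, -1, -1], xyz=[[-0.3, 4.4, 0], [-0.3, 4.4, 0], [-0.1, 3.1, 0], [0, 1.9, 0], [0, 1.2, 0], [0, 0.6, 0], [0, 0, 0], [0, 0, 0]], twist=[[0, 0, 7], [0, 0, 7], [0, 0, 5], [0, 0, 3], [0, 0, 2], [0, 0, 0.5], [0, 0, 0], [0, 0, 0]])

```text
time: 5.05
position: [0.4542, -0.1306, 0.1053]
ee_rot: [0.001, 0.718, 0.696, -0.002]
force: [-7.8, -5.4, 9.0]
width: 0.0176
finger_force: 34.1
```

```bash
python3 snap.py w3
python3 - <<'E'
from station import read_state
s=read_state();print(s['torque'],s['effort'])
E
```

```text
5.05 [ 0.4542 -0.1306  0.1053] [ 5.000e-04  7.183e-01  6.957e-01 -2.400e-03] [-0.414  0.115 -0.511  0.945 -0.005  1.189] 0.017569868835426983 [-7.8 -5.4  9. ]
[-1.19030544  1.41875563  0.91687009] [  2.55375847 -28.0048728   24.56421733  -1.56415734   2.22610831
   0.94156813]
```

Emit:
servo_tool(fingers=[-1, -1, -1, -1, -1, -1, -1, -1], xyz=[[0, 0.5, 0], [0, 0.5, 0], [0, 0.5, 0], [0, 0.5, 0], [0, 0, 0], [0, 0, 0], [0, 0, 0], [0, 0, 0]], twist=[[0, 0, 0.5], [0, 0, 0.5], [0, 0, 0], [0, 0, 0], [0, 0, 0], [0, 0, 0], [0, 0, 0], [0, 0, 0]])

```text
time: 5.9
position: [0.4543, -0.1307, 0.1052]
ee_rot: [-0.001, 0.724, 0.689, -0.004]
force: [-11.7, -5.7, 14.1]
width: 0.0175
finger_force: 42.2
```

Emit:
servo_tool(fingers=[-0.5, 0, 0, 0, 0, 0, 0, 0], xyz=[[0, 0, 0], [0, 0, 0], [0, 0, 0], [0, 0, 0], [0, 0, -20], [0, 0, -35], [0, 0, -35], [0, 0, -35]], twist=[[0, 0, 0], [0, 0, 0], [0, 0, 0], [0, 0, 0], [0, 0, 0], [0, 0, 0], [0, 0, 0], [0, 0, 0]])

```text
time: 6.7
position: [0.4574, -0.1289, 0.2305]
ee_rot: [-0.0, 0.725, 0.688, 0.0]
force: [0.7, 0.5, -0.5]
width: 0.0427
finger_force: 0.0
```

```bash
python3 snap.py w4
```

```text
6.7 [ 0.4574 -0.1289  0.2305] [-2.000e-04  7.253e-01  6.884e-01  4.000e-04] [-4.110e-01  1.000e-02 -3.390e-01  1.222e+00  1.000e-03  1.212e+00] 0.042695323942687026 [ 0.7  0.5 -0.5]
```

Emit:
servo_tool(fingers=[0, 0, 0, 0, 0, 0, 0, 0], xyz=[[26.7, 20.9, 0], [26.7, 20.9, 0], [26.7, 20.9, 0], [26.7, 20.9, 0], [26.7, 20.9, 0], [0, 0, 0], [0, 0, 0], [0, 0, 0]], twist=[[0, 0, 0], [0, 0, 0], [0, 0, 0], [0, 0, 0], [0, 0, 0], [0, 0, -3.3], [0, 0, 0], [0, 0, 0]])

```text
time: 7.55
position: [0.5685, -0.0013, 0.2289]
ee_rot: [-0.0, 0.706, 0.709, -0.0]
force: [0.4, -0.4, 0.3]
width: 0.043
finger_force: 0.0
```

```bash
python3 snap.py w5
python3 - <<'E'
import cv2
for n in("w5",):cv2.imwrite(f"pics/{n}b.png",cv2.resize(cv2.imread(f"pics/{n}.png"),(800,600),interpolation=cv2.INTER_CUBIC))
E
```

```text
7.55 [ 0.5685 -0.0013  0.2289] [-3.000e-04  7.057e-01  7.085e-01 -1.000e-04] [-0.116  0.178 -0.155  1.238  0.     1.451] 0.042986419665886594 [ 0.4 -0.4  0.3]
```

View pics/w5b.png

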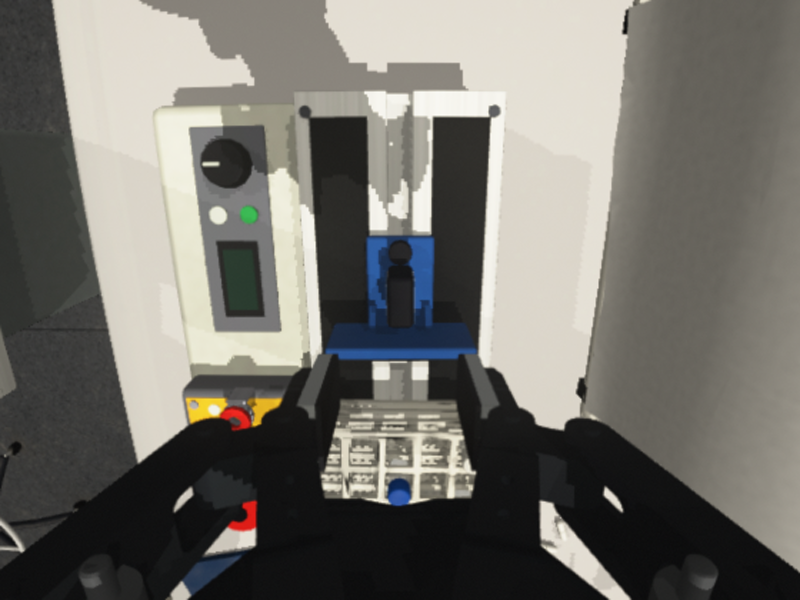

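w5 shows the grip block around (400,300), the fence top edges at v≈325–357, the slot end at (400,93), and the red ear over the hasp at (233,417).

Run:
```python
from ray import *
W=lambda x,y:(x*.7-.15,y*.7-.15)
for n,x,y,z in [('block top +y',400,283,.132),('blk top L',388,300,.132),('blk top R',414,300,.132),('blk -y',400,328,.132),('fenceTop +y edge',400,348,.135),('fence -y',400,358,.135),('fenceL',323,357,.135),('fenceR',478,357,.135),('base +y end',400,237,.098),('slot end',400,93,.09),('slotL',386,93,.09),('slotR',414,93,.09),('ear',233,417,.113),('base L',367,240,.098),('base R',433,240,.098),('pL',295,93,.09),('pR',506,93,.09),('hubtop',243,515,.13)]: print(n,ray('w5',W(x,y),z).round(4)[:2])
im=cv2.imread("pics/w5.png")[150:260,200:370];
s=cv2.resize(im,None,fx=4.5,fy=4.5,interpolation=cv2.INTER_CUBIC);cv2.imwrite("pics/w5c.png",cv2.convertScaleAbs(s,alpha=1.8,beta=20))
```

```text
block top +y [0.5693 0.0056]
blk top L [ 0.5623 -0.0047]
blk top R [ 0.5775 -0.0047]
blk -y [ 0.5694 -0.0223]
fenceTop +y edge [ 0.5695 -0.0339]
fence -y [ 0.5695 -0.0405]
fenceL [ 0.5231 -0.04  ]
fenceR [ 0.6166 -0.0397]
base +y end [0.5694 0.0267]
slot end [0.569  0.1133]
slotL [0.5605 0.1133]
slotR [0.5775 0.1134]
ear [ 0.4533 -0.0971]
base L [0.5482 0.0247]
base R [0.5905 0.0248]
pL [0.5053 0.1135]
pR [0.6334 0.114 ]
hubtop [ 0.4579 -0.1675]
```

View pics/w5c.png

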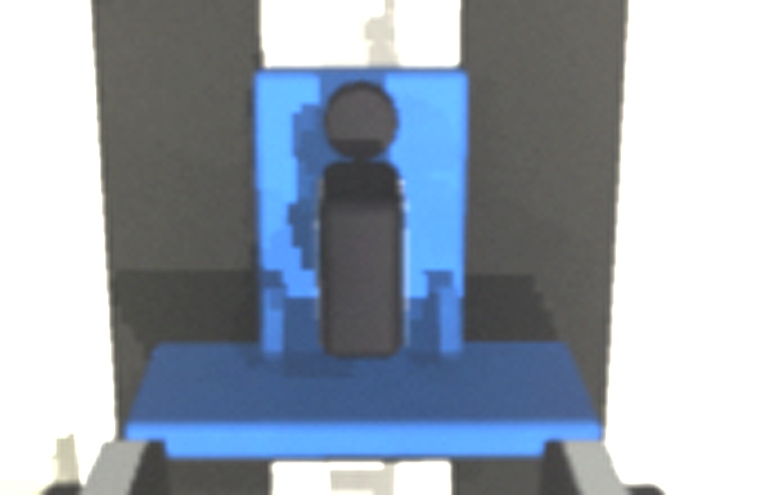

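Emit:
servo_tool(fingers=[0, 0, 0, 0, 0, 0, 0, 0], xyz=[[-4, 0.8, 0], [0, 0, 30], [0, 0, 30], [0, 0, 30], [0, 0, 20], [0, 0, 15], [0, 0, 0], [0, 0, 0]], twist=[[0, 0, 0], [0, 0, 0], [0, 0, 0], [0, 0, 0], [0, 0, 0], [0, 0, 0], [0, 0, 0], [0, 0, 0]])

```text
time: 8.4
position: [0.5694, -0.0061, 0.1046]
ee_rot: [-0.0, 0.706, 0.708, -0.0]
force: [-0.0, 0.0, -0.4]
width: 0.043
finger_force: 0.0
```

Emit:
servo_tool(fingers=[-0.2, -0.4, -0.6, -0.8, -1, -1, -1, -1], xyz=[[0, 0, 0], [0, 0, 0], [0, 0, 0], [0, 0, 0], [0, 0, 0], [0, 0, 0], [0, 0, 0], [0, 0, 0]], twist=[[0, 0, 0], [0, 0, 0], [0, 0, 0], [0, 0, 0], [0, 0, 0], [0, 0, 0], [0, 0, 0], [0, 0, 0]], squeeze=40)

```text
time: 9.2
position: [0.5703, -0.0056, 0.1054]
ee_rot: [0.001, 0.705, 0.709, 0.001]
force: [-0.4, 0.3, 6.1]
width: 0.0154
finger_force: 40.5
```

Emit:
servo_tool(fingers=[-1, -1, -1, -1, -1, -1, -1, -1], xyz=[[8, 0, 0], [14, 0, 0], [14, 0, 0], [14, 0, 0], [14, 0, 0], [14, 0, 0], [14, 0, 0], [8, 0, 0]], twist=[[0, 0, 0], [0, 0, 0], [0, 0, 0], [0, 0, 0], [0, 0, 0], [0, 0, 0], [0, 0, 0], [0, 0, 0]])

```text
time: 10.0
position: [0.5701, 0.0945, 0.1054]
ee_rot: [0.002, 0.705, 0.709, 0.0]
force: [-0.1, -5.3, 6.1]
width: 0.0153
finger_force: 40.5
```

Emit:
servo_tool(fingers=[-1, -1, -1, -1, -1, -1, -1, -1], xyz=[[8, 0, 0], [14, 0, 0], [14, 0, 0], [14, 0, 0], [12, 0, 0], [8, 0, 0], [0, 0, 0], [0, 0, 0]], twist=[[0, 0, 0], [0, 0, 0], [0, 0, 0], [0, 0, 0], [0, 0, 0], [0, 0, 0], [0, 0, 0], [0, 0, 0]])

```text
time: 10.8
position: [0.5675, 0.1645, 0.1032]
ee_rot: [-0.001, 0.705, 0.709, -0.001]
force: [0.5, -0.5, -2.1]
width: 0.0155
finger_force: 39.2
```

Run:
```python
import cv2,numpy as np
from station import camera
from h import *
a=camera("side")["image"][150:260,230:340];b=camera("scene")["image"][150:290,200:380]
r=lambda i:cv2.resize(i,(390,int(390*i.shape[0]/i.shape[1])),interpolation=cv2.INTER_CUBIC)
a,b=r(a),r(b);o=np.zeros((400,790,3),np.uint8);o[:a.shape[0],:390]=a;o[:b.shape[0],400:]=b;cv2.imwrite("pics/out.png",o)
```

```text
(no output)
```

View pics/out.png

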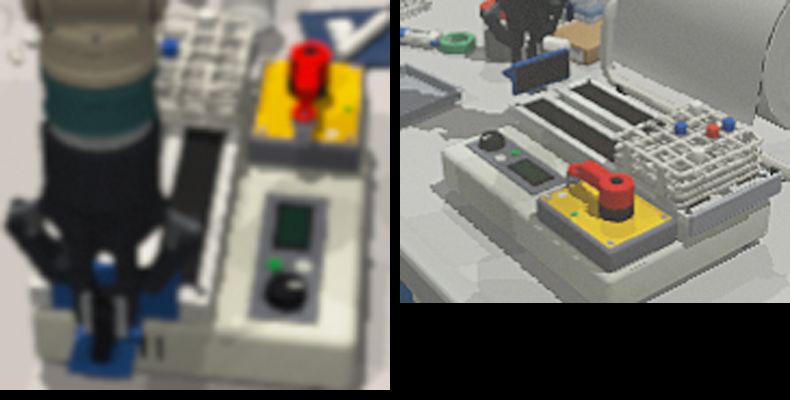

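The end stop is past the slot end: the force now equals its weight, so it is free. The handle is lying over the hasp. Next I lift the stop.

Emit:
servo_tool(fingers=[-1, -1, -1, -1, -1, -1, -1, -1], xyz=[[1, 0, -6], [0, 0, -12], [0, 0, -16], [0, 0, -20], [0, 0, -20], [10, -6, -6], [20, -11, 0], [25, -13, 0]], twist=[[0, 0, 0], [0, 0, 0], [0, 0, 0], [0, 0, 0], [0, 0, 0], [0, 0, 0], [0, 0, 0], [0, 0, 0]])

```text
time: 11.7
position: [0.5382, 0.2208, 0.1851]
ee_rot: [0.0, 0.706, 0.708, 0.001]
force: [0.8, 0.3, -2.6]
width: 0.0154
finger_force: 39.3
```

Emit:
servo_tool(fingers=[-1, -1, -1, -1, -1, -1, -1, -1], xyz=[[25, -13, 0], [25, -13, 0], [25, -14, 0], [25, -14, 0], [25, -14, 0], [18, -10, 0], [14, -8, 0], [0, 0, 0]], twist=[[0, 0, 0], [0, 0, 0], [0, 0, 0], [0, 0, 0], [0, 0, 0], [0, 0, 0], [0, 0, 0], [0, 0, 0]])

```text
time: 12.5
position: [0.4501, 0.3785, 0.1843]
ee_rot: [-0.0, 0.704, 0.71, -0.0]
force: [0.0, 0.2, -3.4]
width: 0.0152
finger_force: 39.2
```

Emit:
servo_tool(fingers=[-1, -1, -1, -1, -1, -1, -1, -1], xyz=[[0, 0, 12], [0, 0, 25], [0, 0, 30], [0, 0, 30], [0, 0, 25], [0, 0, 14], [0, 0, 6], [0, 0, 3]], twist=[[0, 0, 0], [0, 0, 0], [0, 0, 0], [0, 0, 0], [0, 0, 0], [0, 0, 0], [0, 0, 0], [0, 0, 0]])

```text
time: 13.3
position: [0.4519, 0.3765, 0.039]
ee_rot: [0.0, 0.706, 0.709, -0.0]
force: [0.3, -1.2, -1.4]
width: 0.0156
finger_force: 39.2
```

Emit:
servo_tool(fingers=[-1, -1, -1, -1, -1, -1, -1, -1], xyz=[[0, 0, 1], [0, 0, 1], [0, 0, 1], [0, 0, 1], [0, 0, 0.5], [0, 0, 0.5], [0, 0, 0], [0, 0, 0]], twist=[[0, 0, 0], [0, 0, 0], [0, 0, 0], [0, 0, 0], [0, 0, 0], [0, 0, 0], [0, 0, 0], [0, 0, 0]])

```text
time: 14.1
position: [0.4516, 0.3769, 0.0343]
ee_rot: [-0.0, 0.705, 0.709, -0.0]
force: [0.1, -1.0, -2.9]
width: 0.0156
finger_force: 39.2
```

Emit:
servo_tool(fingers=[-1, -1, -1, -1, -1, -1, -1, -1], xyz=[[0, 0, 0.5], [0, 0, 0.5], [0, 0, 0.5], [0, 0, 0.5], [0, 0, 0.5], [0, 0, 0.5], [0, 0, 0], [0, 0, 0]], twist=[[0, 0, 0], [0, 0, 0], [0, 0, 0], [0, 0, 0], [0, 0, 0], [0, 0, 0], [0, 0, 0], [0, 0, 0]])

```text
time: 14.9
position: [0.4516, 0.377, 0.0315]
ee_rot: [0.0, 0.705, 0.709, 0.0]
force: [0.2, 0.2, -1.3]
width: 0.0156
finger_force: 39.5
```

Emit:
servo_tool(fingers=[-1, -1, -1, -1, -1, -1, -1, -1], xyz=[[0, 0, 0.3], [0, 0, 0.3], [0, 0, 0.3], [0, 0, 0], [0, 0, 0], [0, 0, 0], [0, 0, 0], [0, 0, 0]], twist=[[0, 0, 0], [0, 0, 0], [0, 0, 0], [0, 0, 0], [0, 0, 0], [0, 0, 0], [0, 0, 0], [0, 0, 0]])

```text
time: 15.7
position: [0.4516, 0.3769, 0.0314]
ee_rot: [0.0, 0.705, 0.709, 0.0]
force: [-2.7, -1.3, 5.6]
width: 0.0154
finger_force: 40.6
```

Emit:
servo_tool(fingers=[-0.55, -0.45, -0.3, -0.1, 0, 0, 0, 0], xyz=[[0, 0, 0], [0, 0, 0], [0, 0, 0], [0, 0, 0], [0, 0, 0], [0, 0, -5], [0, 0, -15], [0, 0, -30]], twist=[[0, 0, 0], [0, 0, 0], [0, 0, 0], [0, 0, 0], [0, 0, 0], [0, 0, 0], [0, 0, 0], [0, 0, 0]])

```text
time: 16.5
position: [0.4498, 0.3757, 0.0795]
ee_rot: [-0.0, 0.705, 0.709, -0.002]
force: [0.2, 0.7, 0.3]
width: 0.0426
finger_force: 0.0
```

Emit:
servo_tool(fingers=[0, 0, 0, 0, 0, 0, 0, 0], xyz=[[0, 0, -35], [0, 0, -35], [0, 0, -35], [0, 0, -35], [0, 0, 0], [0, 0, 0], [0, 0, 0], [0, 0, 0]], twist=[[0, 0, 0], [0, 0, 0], [0, 0, 0], [0, 0, 0], [0, 0, 0], [0, 0, 0], [0, 0, 0], [0, 0, 0]])

```text
time: 17.3
position: [0.4506, 0.3762, 0.2189]
ee_rot: [-0.0, 0.705, 0.709, -0.001]
force: [-0.3, 0.1, -1.3]
width: 0.0428
finger_force: 0.0
```

Run:
```python
import cv2,numpy as np
from station import camera
w=camera("wrist")["image"];b=camera("scene")["image"][120:290,140:380]
w=cv2.resize(w,(395,296));b=cv2.resize(b,(395,280),interpolation=cv2.INTER_CUBIC)
o=np.zeros((300,800,3),np.uint8);o[:296,:395]=w;o[:280,400:795]=b;cv2.imwrite("pics/fin.png",o)
```

```text
(no output)
```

View pics/fin.png

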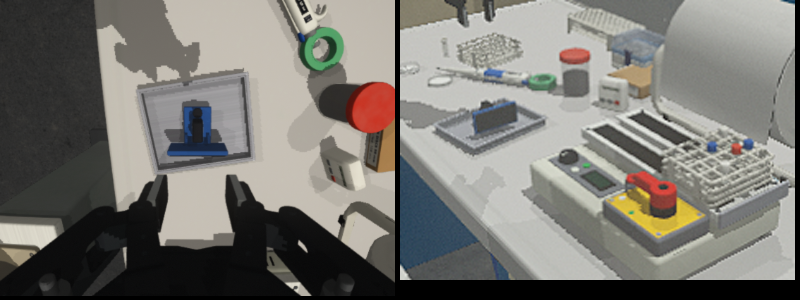

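The end stop stands upright in the tray (wrist view around (197,130)). The handle is at off over the hasp (scene view around (650,190)), and everything else is in place.

```bash
python3 -c "
from station import close_job;print(close_job())"
```

```text
the job is handed in; nothing more can be done
None
```

The job is handed in at about 17 s of robot time: the isolator handle is at off against its stop with its hole over the hasp, the end stop stands upright in the tray, and the final pictures show the rack and surrounding items in place.

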